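# Clamp shut a packed tiffin carrier

### The job

The tiffin carrier on the counter is packed but not locked. With a finger, push its hinged top strap over until it lies flat across the lid, and only then push the red-tabbed cam lever over and fully down onto the end of the strap. Leave the carrier standing where it is, neither lifted, tipped nor shoved along, and do not disturb the other things on the counter.

Things in the scene. Friction and masses are not known exactly. Their poses are not given: they have to be found in the camera images.
- carrier: Loose two-tier tiffin carrier, about 2 kg packed: blue enamel tiers 160 mm in diameter, lid top at 137 mm, steel side strips 20 mm wide at y = -92 and +92 mm. Origin: centre of the underside, on the counter; z up; y runs from the strap's hinge across the lid to the cam lever; yaw within 0.45 rad. It slides or tips if pushed hard (above about 7 N sideways at grip height).
- strap (a joint): Hinge of the top strap, rad: 0 = flat across the lid (its stop), 1.57 = upright, up to 2.0 = leaning outwards away from the lid. Axis: level, parallel to the carrier's x, through point strap_hinge. Stiff: stays where it is left; about 2 to 3 N at the grip moves it. Flat steel bar 20 mm wide, 3 mm thick, reaching 180 mm from its axis.
- lever (a joint): Hinge of the cam lever, rad: 0 = fully down, flat over the strap's end (its stop), 1.57 = upright, up to 1.95 = leaning outwards away from the lid; it closes towards the carrier's -y. Axis: level, parallel to the carrier's x, through point lever_pin. Stiff: stays where it is left; about 2 to 3 N at the tab moves it. Once down it blocks the strap's way.
- strap_hinge (a point): Middle of the strap's hinge axis, at (0, -92, 140) mm in the carrier's frame; its axes are the carrier's.
- lever_pin (a point): Middle of the cam lever's hinge axis, at (0, 104, 150) mm in the carrier's frame; its axes are the carrier's.
- strap_grip (a point): Centre of the outer (upper when flat) face of the strap's pale wooden carrying grip, 80 mm along the strap from its axis and 48 mm off the strap's mid-plane; 188 mm above the counter when flat. z: that face's outward normal; y: along the strap to its free end. The grip is 22 mm wide (x), 80 mm long (40 to 120 mm from the axis), 16 mm thick, with a finger gap beneath.
- lever_tab (a point): Centre of the outer (upper when down) face of the lever's red plastic tab, 49 mm along the lever from its axis and 6 mm off the plane through it; 156 mm above the counter when down. z: that face's outward normal; -y: along the lever to its tip, 62 mm from the axis. Tab 26 mm long, 24 mm wide, 9 mm thick; down, its end is 14 mm clear of the wooden grip.
- granite_mortar: Grey granite mortar, loose, 156 mm in diameter, 105 mm high, origin at the centre of its underside. Leave alone.
- terracotta_mortar: Terracotta mortar bowl, loose, 176 mm in diameter at the rim, 120 mm high, origin at the centre of its underside. Leave alone.
- pestle: Pale wooden pestle, loose, lying along its x axis, 206 mm long, 44 mm thick, origin below its middle. Leave alone.
- spoon_rest: Stainless spoon rest, loose: dish 114 mm in diameter, 14 mm high, with a flat tab out to 117 mm along its -x; origin under the dish's centre. Leave alone.
- scoop: Green plastic scoop, loose, 180 mm long along x, 62 mm wide, 40 mm high, handle to -x. Leave alone.
- sauce_bottle: Amber sauce bottle with a red cap, loose, 64 mm in diameter, 210 mm high, origin at the centre of its underside. Leave alone.
- chilli_jar: Small glass jar with an orange lid, loose, 72 mm in diameter, 85 mm high, origin at the centre of its underside. Leave alone.

How it is judged:
By the outcome, as a careful person would: the job done as asked, in the order asked, and still so for the second after the job is handed in, with the robot touching nothing.
It also fails if it takes over 54 s, if anything falls off the work surface, if the arm or the gripper's body presses on something with over 40 N, if the wrist force passes 120 N, or if a joint passes its speed limit or range.

### The arm

A 6-joint arm with a two-finger parallel gripper is mounted at the origin on the work surface. World frame = base frame: x ahead of the robot, y to its left, z up, the work surface at z = 0. Lengths are in mm, angles in rad, forces in N, time in s.
With the tool pointing down it reaches from about 275 to 1000 mm from the base axis. Payload 8.4 kg.
Tool frame: the origin (TCP) lies on the centre line of the jaws, within the pads' length; the fingertips stand 17 mm ahead of it and the grasp point (between the pads) lies 2 mm behind it (r.tcp_to_tips is the z of the fingertips in the tool frame, in mm); z points along the fingers, y is the direction in which the jaws open and shut (so a half turn about z gives the same grasp; the last joint's range is limited). The gripper opens to 85 mm and grips with 20 to 120 N. Pads are 22 mm wide; open, the fingers measure 114 mm over their backs; the gripper's body (76 mm by 85 mm) begins 54 mm behind the grasp point. The pads swing forward as they close: fully open they stand 13 mm farther back than shut.
Start: joints at [-1.304, 0.353, 1.633, -0, 1.155, -0.002], TCP at [165.983, -602.559, 248.281] pointing down, gripper open.
Joint ranges: [-2.63, 2.63], [-0.92, 2.1], [0.06, 2.66], [-1.3, 4.44], [0, 2.69], [-3.02, 3.02]. Speed limits (rad/s): [2.22, 2.22, 2.79, 3.14, 3.14, 3.14].

### API

Orientations are given as [roll, pitch, yaw] about the fixed x, y, z axes, in that order (R = Rz(yaw) Ry(pitch) Rx(roll)).
In Python, from rig import r, cams, job gives the robot as it stands.
- The arm moves only by the tool drive_tool, never from a script. Its argument "deltas" is a list of rows, each a list of 4 numbers: the shift along the tool's x, y, z in cm, then the turn about the tool's z in rad. In form: [[x, y, z, roll], ...]. A call has 1 to 12 rows; each row shifts and turns the commanded pose from where the row before left it, along the tool's axes as they then stand; what a row does not reach is not made up. A row lasts 1/12 s, in which the tool goes at most 41.7 mm and 7.16 degrees, less where a joint would pass 70% of its speed; a pose out of reach is approached as far as the arm can. A call with a gripper value outside its range is refused whole. "jaw" is the closure, from 0 (fully open) to 1 (shut), set as the call begins (left out, the last holds). The fingers move at their own pace and stop on an object; "force" is the grip in N (left out, the last holds). Time passes only in rows, so rows that do not move let the fingers close. It gives the time, the measured TCP pose, the force and the opening at its end, in the units of the state.
- r.sense(): the state, without advancing time (a new reading comes with each control period).
- cams.grab_frame(name): name is "side" or "top" or "wrist"; returns (picture, depth): 480x640x3 uint8, red, green, blue; 480x640 float32, mm along the optical axis (not along the pixel's ray), 0 where there is no reading.
- cams.camera_params(name): a dict with "fx", "fy", "cx", "cy" (pixels), "R" (3x3) and "t" (3): a world point X has camera coordinates R X + t. Camera axes: x right, y down, z forward; pixel columns grow to the right and rows downward; lengths in mm; the calibration is good to about 2 mm. A picture is of the moment at which its call begins: read the wrist's pose just before it. camera_params takes no time and is no camera call; for the wrist camera it gives the pose at the moment of the call.
- job.sign_off(): hands the job in, once; it reports no verdict.
The state is a dict: "clock": time; "qpos": joint angles; "qvel": joint speeds; "joint_efforts": joint torques, N m; "eef_pos": TCP position; "tcp_rot": TCP orientation; "contact_force": force on the tool from outside, world axes, zero at the start; "wrist_torque": the same for the moment, N m; "opening": opening from 0.0 (shut) to 1.0 (fully open).
Only numpy, scipy, OpenCV 4.12 (cv2) and the standard library are available. Lean on these libraries where they do the work, as an engineer would, in place of code of your own. Each camera call takes 0.05 s, during which the arm holds its last target. There are 200 camera calls.

## Working session

There is one attempt and no reset: what is moved stays moved. The work goes in short steps, Python scripts to look and compute and a tool call to move; the robot and the scene stay as the last step left them, time stands still between calls to the robot, and variables do not carry over. Pictures are saved under pics/ and viewed, about 8 in all and at most 12, crops included, and the job is handed in when it is done.

Besides the shell and the picture viewer there is one more tool, called after ">>>" as a command line: name --pt "numbers of a row" for each row, then --argument value for the rest. drive_tool: Moves the arm, as the interface text tells. Its arguments: {"type":"object","properties":{"deltas":{"type":"array"},"jaw":{"type":"number"},"force":{"type":"number"}},"required":["deltas"]}

```bash
mkdir -p pics; ls; cat > h.py <<'E'
from rig import r,cams,job
import numpy as np,cv2
def grab(n,f):
    p,d=cams.grab_frame(n); c=cams.camera_params(n)
    cv2.imwrite(f'pics/{f}.png',p[:,:,::-1]); np.savez(f'pics/{f}.npz',p=p,d=d,**{k:np.array(c[k]) for k in c})
    return p,d,c
def cloud(d,c):
    v,u=np.mgrid[:480,:640]
    X=np.stack([(u-c['cx'])/c['fx']*d,(v-c['cy'])/c['fy']*d,d],-1)
    return (X-np.array(c['t']))@np.array(c['R'])   # R^T (X-t)
def load(f):
    z=np.load(f'pics/{f}.npz'); return z['p'],z['d'],{k:z[k] for k in('fx','fy','cx','cy','R','t')}
E
python3 - <<'E'
from h import *
for n in('side','top'):
    p,d,c=grab(n,n+'0'); R=np.array(c['R']);print(n,-R.T@np.array(c['t']),R[2])
s=r.sense();print({k:s[k] for k in('clock','eef_pos','tcp_rot','opening','contact_force')})
E
```

```text
pics
side [ 315.98293866 -813.14489197  939.24114852] [ 0.23990713  0.69073055 -0.68215532]
top [ 519.81035553   -6.73803108 1454.03645958] [ 0.0538636  -0.00756438 -0.99851965]
{'clock': 0.1, 'eef_pos': array([ 165.86381838, -602.16949099,  247.63789817]), 'tcp_rot': array([-3.14034796e+00,  1.37476397e-05,  2.68773586e-01]), 'opening': 0.9995617328470233, 'contact_force': array([ 0.20627128, -0.86018069,  0.28870948])}
```

```bash
sleep 1; ls pics
```

```text
side0.npz
side0.png
top0.npz
top0.png
```

View pics/side0.png

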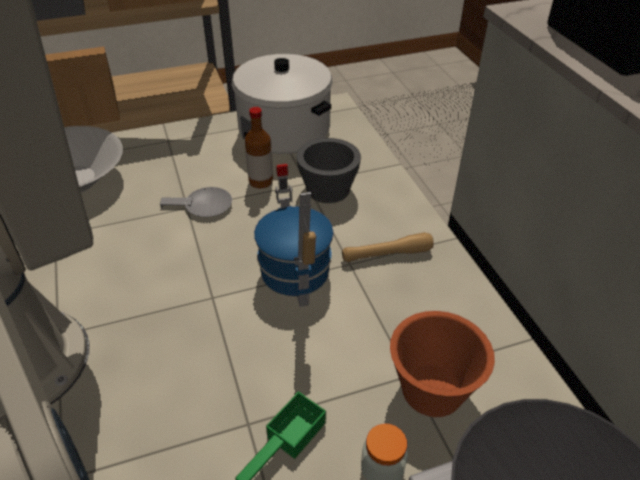

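View pics/top0.png

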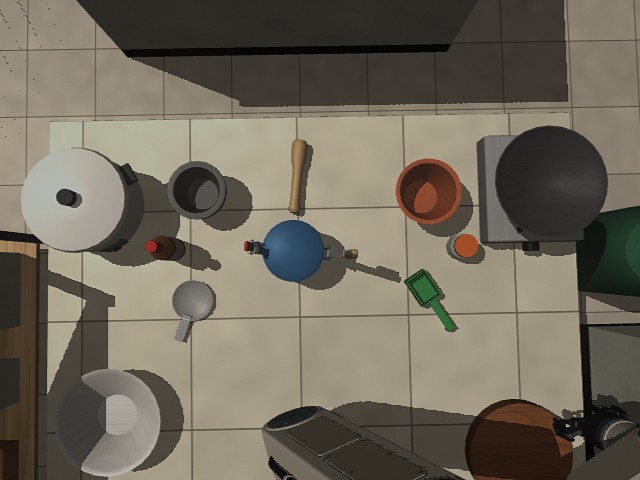

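The carrier's lid is at (293,251) in the top view. Its red tab is at (248,245) on the left (+y) and the grip at (352,254) on the right (-y). The strap is about upright, leaning a bit outwards. Next I'll measure these points.

```bash
python3 - <<'E'
from h import *
for n in('top0','side0'):
    p,d,c=load(n);X=cloud(d,c);h=cv2.cvtColor(p,cv2.COLOR_RGB2HSV)
    print(n,[float(c[k]) for k in('fx','fy','cx','cy')])
    v,u=np.mgrid[:480,:640]
    def rep(name,m):
        m=m&(d>0);P=X[m];print(name,m.sum(),'med',np.median(P,0).round(1),'lo',np.percentile(P,3,0).round(1),'hi',np.percentile(P,97,0).round(1),'px',u[m].mean().round(1) if m.any() else 0,v[m].mean().round(1) if m.any() else 0);return P
    reg=(X[...,1]>-220)&(X[...,1]<220)&(X[...,0]>380)&(X[...,0]<680)
    blue=(h[...,0]>95)&(h[...,0]<120)&(h[...,1]>110)&reg
    P=rep('blue',blue); L=rep('lid',blue&(X[...,2]>128)&(X[...,2]<146))
    cc,rr=cv2.minEnclosingCircle(L[:,:2].astype(np.float32));print('circle',cc,rr)
    rep('red',((h[...,0]<6)|(h[...,0]>174))&(h[...,1]>150)&reg&(X[...,2]>140)&(X[...,1]<150))
    rep('grip',(h[...,0]>8)&(h[...,0]<24)&(h[...,1]>90)&reg&(X[...,2]>150)&(X[...,1]<0))
    rep('hi',reg&(X[...,2]>160)&(X[...,1]<0)&(h[...,1]<80))
    rep('steelL',reg&(X[...,2]>135)&(X[...,1]>80)&(X[...,1]<140)&(h[...,1]<60))
    m=reg&(X[...,2]>150)&(X[...,1]>60)&(X[...,1]<150);rep('allL',m)
E
python3 -c "
import cv2
a=cv2.imread('pics/side0.png')[100:320,190:450];b=cv2.imread('pics/top0.png')[200:300,225:420]
a=cv2.resize(a,None,fx=2,fy=2,interpolation=3)[:,:];b=cv2.resize(b,(520,267))
import numpy as np
a=cv2.resize(a,(390,330));b=cv2.resize(b,(400,330) );cv2.imwrite('pics/c0.png',np.hstack([a,b]))"
```

```text
top0 [513.3493152392998, 513.3493152392998, 318.70035120366873, 238.4614924864823]
blue 2864 med [562.3  49.3 132.3] lo [493.8 -17.3 122.3] hi [630.2 114.5 139.5] px 293.3 250.2
lid 2265 med [562.1  50.9 133.6] lo [500.5 -11.6 128.3] hi [622.7 111.3 139.8] px 292.8 250.4
circle (562.3468017578125, 50.443817138671875) 77.75531768798828
  return _methods._mean(a, axis=axis, dtype=dtype,
  ret = um.true_divide(
Traceback (most recent call last):
IndexError: index -1 is out of bounds for axis 0 with size 0
```

View pics/c0.png

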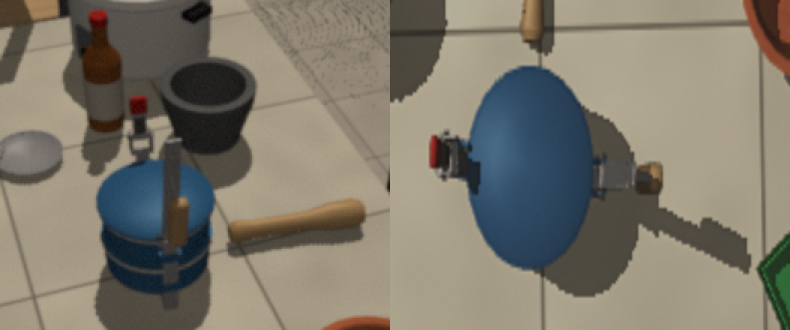

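The crop shows the lever upright with the red tab on its outer side. The strap is roughly upright, with its grip facing outwards. My red mask was cut off at y<150, so I'll widen it.

```bash
python3 - <<'E'
from h import *
for n in('top0','side0'):
    p,d,c=load(n);X=cloud(d,c);h=cv2.cvtColor(p,cv2.COLOR_RGB2HSV);v,u=np.mgrid[:480,:640]
    def rep(name,m):
        m=m&(d>0)
        if m.sum()<3: print(name,m.sum());return
        P=X[m];print(n,name,m.sum(),'med',np.median(P,0).round(1),'lo',np.percentile(P,3,0).round(1),'hi',np.percentile(P,97,0).round(1),'px',u[m].mean().round(1),v[m].mean().round(1),u[m].min(),u[m].max(),v[m].min(),v[m].max());return P
    reg=(X[...,1]>-220)&(X[...,1]<230)&(X[...,0]>450)&(X[...,0]<680)
    red=((h[...,0]<6)|(h[...,0]>174))&(h[...,1]>130)
    win=(u>235)&(u<265)&(v>235)&(v<260) if n=='top0' else (u>270)&(u<295)&(v>155)&(v<185)
    rep('red',red&win)
    rep('grip',(h[...,0]>8)&(h[...,0]<24)&(h[...,1]>90)&reg&(X[...,2]>150)&(X[...,1]<0))
    P=rep('strap',reg&(X[...,2]>160)&(X[...,1]<0)&(h[...,1]<80))
    if P is not None:
        for z in range(160,340,20):
            q=P[abs(P[:,2]-z)<10]
            if len(q): print(z,len(q),np.median(q,0).round(1))
    rep('lever',reg&(X[...,2]>140)&(X[...,1]>130)&(X[...,1]<225)&~red)
    rep('hingeR',reg&(X[...,2]>120)&(X[...,2]<160)&(X[...,1]<-25)&(X[...,1]>-80)&(h[...,1]<80))
E
```

```text
top0 red 36 med [573.1 160.1 209.6] lo [562.3 156.2 203.8] hi [584.2 165.3 214.1] px 246.1 245.6 244 248 241 250
top0 grip 81 med [546.5 -95.2 247.1] lo [ 537.4 -105.4  190.9] hi [557.3 -82.2 253.1] px 352.0 254.1 345 357 250 258
top0 strap 157 med [550.4 -61.5 250.2] lo [541.8 -90.9 170.4] hi [560.7 -43.9 316.3] px 339.1 252.5 329 356 248 258
160 5 [547.3 -41.9 162.4]
180 17 [551.7 -45.9 180.3]
200 11 [555.9 -48.2 197.5]
220 17 [550.6 -52.2 219.3]
240 28 [549.  -67.6 245.7]
260 29 [549.2 -60.2 254.9]
280 18 [552.4 -62.6 280.8]
300 16 [549.4 -65.4 301.8]
320 16 [551.2 -68.9 315.2]
top0 lever 87 med [572.4 153.5 164.2] lo [556.2 142.4 147.8] hi [587.8 165.6 206.5] px 250.9 246.6 244 257 240 254
top0 hingeR 35 med [555.  -39.5 142. ] lo [537.7 -42.5 122.9] hi [574.4 -27.8 157.9] px 327.6 252.0 322 329 241 259
side0 red 122 med [573.1 156.  201.6] lo [5.626e+02 1.513e+02 3.000e-01] hi [643.8 444.5 211.8] px 282.0 169.5 277 287 164 175
side0 grip 348 med [ 544.9 -101.6  223.8] lo [ 537.  -108.   180.6] hi [554.2 -93.4 252. ] px 308.2 247.4 302 314 232 263
side0 strap 556 med [548.9 -66.1 255.8] lo [ 541.5 -102.5  172.7] hi [559.3 -47.5 316.2] px 304.5 219.5 298 315 193 264
160 12 [546.3 -46.8 164.8]
180 40 [546.9 -50.1 177.7]
200 31 [547.  -52.8 200.2]
220 56 [548.7 -56.9 219.9]
240 69 [547.9 -60.3 242.2]
260 128 [549.6 -64.4 255.1]
280 90 [551.1 -66.3 279.8]
300 86 [550.5 -70.  300.1]
320 44 [549.8 -71.8 314.5]
side0 lever 244 med [572.1 149.8 161.4] lo [556.7 138.3 143.3] hi [587.5 158.  189.7] px 283.3 185.7 275 292 166 198
side0 hingeR 95 med [545.1 -42.6 136.3] lo [536.7 -46.4 121.1] hi [584.5 -26.9 157. ] px 300.0 259.0 292 319 251 265
```

>>> drive_tool --pt "0 0 -0.4 -0.12" --pt "0 0 -0.4 -0.12" --pt "0 0 -0.4 -0.12" --pt "0 0 -0.4 -0.12" --pt "0 0 -0.4 -0.12" --pt "0 0 -0.4 -0.12" --pt "0 0 -0.4 -0.12" --pt "0 0 -0.4 -0.12" --pt "0 0 -0.4 -0.12" --pt "0 0 -0.4 -0.115" --pt "0 0 0 0" --pt "0 0 0 0" --jaw 1 --force 40

```text
clock: 1.1
eef_pos: [166.0, -602.5, 288.1]
tcp_rot: [-3.141, -0.0, 1.46]
contact_force: [0.4, -1.3, -0.4]
opening: -0.004
```

>>> drive_tool --pt "2.55 1.62 0 0" --pt "2.55 1.62 0 0" --pt "2.55 1.62 0 0" --pt "2.55 1.62 0 0" --pt "2.55 1.62 0 0" --pt "2.55 1.62 0 0" --pt "2.55 1.62 0 0" --pt "2.55 1.62 0 0" --pt "2.55 1.62 0 0" --pt "2.55 1.62 0 0" --pt "0 0 0 0" --pt "0 0 0 0"

```text
clock: 2.1
eef_pos: [354.9, -365.2, 288.0]
tcp_rot: [-3.141, -0.0, 1.463]
contact_force: [-0.8, -1.0, 0.6]
opening: 0.003
```

>>> drive_tool --pt "2.55 1.62 0 0" --pt "2.55 1.62 0 0" --pt "2.55 1.62 0 0" --pt "2.55 1.62 0 0" --pt "2.55 1.62 0 0" --pt "2.55 1.62 0 0" --pt "2.55 1.62 0 0" --pt "2.55 1.62 0 0" --pt "2.55 1.62 0 0" --pt "2.55 1.62 0 0" --pt "0 0 0 0" --pt "0 0 0 0"

```text
clock: 3.1
eef_pos: [542.9, -130.1, 287.7]
tcp_rot: [-3.141, 0.0, 1.463]
contact_force: [-0.0, 0.3, 0.6]
opening: -0.002
```

```bash
python3 - <<'E'
import numpy as np
pts=[(-181,287.7)]
for t in range(102,-1,-6):
    a=np.radians(t);r=140+15*(102-t)/102
    pts.append((-92+r*np.cos(a)-1.5*np.sin(a)-11,140+r*np.sin(a)+1.5*np.cos(a)+17))
P=np.array(pts);D=np.diff(P,axis=0)/10
for t,p,d in zip([*range(102,-1,-6)],P[1:],D):print(t,p.round(0),d[0].round(2),(-d[1]).round(2))
E
```

```text
102 [-134.  294.] 4.74 -0.59
96 [-119.  297.] 1.44 -0.33
90 [-104.  299.] 1.47 -0.18
84 [-90. 299.] 1.49 -0.03
78 [-75. 298.] 1.5 0.13
72 [-60. 295.] 1.48 0.29
66 [-45. 290.] 1.45 0.45
60 [-31. 284.] 1.41 0.6
54 [-18. 277.] 1.34 0.75
48 [ -5. 268.] 1.27 0.89
42 [  7. 258.] 1.17 1.02
36 [ 17. 246.] 1.06 1.15
30 [ 27. 234.] 0.94 1.26
24 [ 35. 220.] 0.81 1.36
18 [ 41. 206.] 0.67 1.45
12 [ 47. 190.] 0.51 1.52
6 [ 50. 175.] 0.35 1.57
0 [ 52. 158.] 0.19 1.61
```

>>> drive_tool --pt "1 0 -0.15 0" --pt "1 0 -0.15 0" --pt "1 0 -0.15 0" --pt "1 0 -0.15 0" --pt "0.5 0 0 0" --pt "0.48 0 -0.1 0" --pt "0.48 0 -0.1 0" --pt "0.48 0 -0.1 0" --pt "0.49 0 -0.06 0" --pt "0.49 0 -0.06 0" --pt "0.49 0 -0.06 0" --pt "0 0 0 0"

```text
clock: 4.1
eef_pos: [550.6, -55.5, 299.2]
tcp_rot: [3.141, -0.0, 1.464]
contact_force: [0.0, 0.2, 0.0]
opening: 0.0
```

>>> drive_tool --pt "0.5 0 -0.01 0" --pt "0.5 0 -0.01 0" --pt "0.5 0 -0.01 0" --pt "0.5 0 0.04 0" --pt "0.5 0 0.04 0" --pt "0.5 0 0.04 0" --pt "0.5 0 0.1 0" --pt "0.5 0 0.1 0" --pt "0.5 0 0.1 0" --pt "0 0 0 0"

```text
clock: 4.93
eef_pos: [555.4, -10.7, 295.0]
tcp_rot: [-3.141, -0.0, 1.464]
contact_force: [-0.2, 0.8, -0.4]
opening: -0.003
```

```bash
python3 - <<'E'
from h import *
grab('side','side1')
a=cv2.imread('pics/side1.png')[100:320,190:450];cv2.imwrite('pics/c1.png',cv2.resize(a,None,fx=2.2,fy=2.2,interpolation=2))
print(r.sense()['contact_force'])
E
```

```text
[ 0.82532969 -0.08046954  0.09684755]
```

View pics/c1.png

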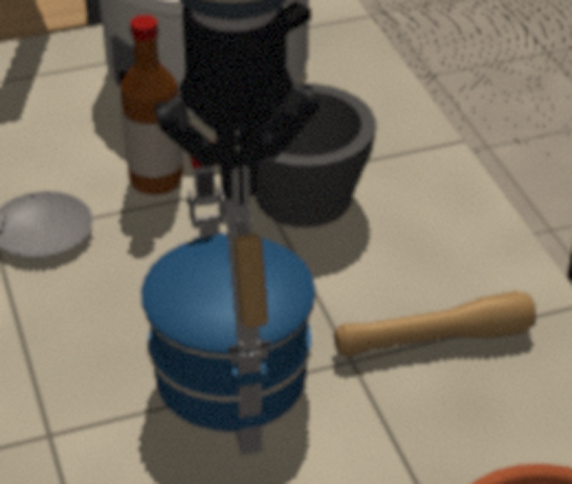

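The strap has swung inwards ahead of the closed fingers and the carrier hasn't moved. I'll continue along the arc.

>>> drive_tool --pt "0.48 0 0.15 0" --pt "0.48 0 0.15 0" --pt "0.48 0 0.15 0" --pt "0.47 0 0.2 0" --pt "0.47 0 0.2 0" --pt "0.47 0 0.2 0" --pt "0.45 0 0.25 0" --pt "0.45 0 0.25 0" --pt "0.45 0 0.25 0" --pt "0.42 0 0.3 0" --pt "0.42 0 0.3 0" --pt "0.42 0 0.3 0"

```text
clock: 5.98
eef_pos: [561.2, 43.1, 267.9]
tcp_rot: [-3.142, 0.0, 1.464]
contact_force: [0.1, -0.6, -0.2]
opening: -0.002
```

>>> drive_tool --pt "0.39 0 0.34 0" --pt "0.39 0 0.34 0" --pt "0.39 0 0.34 0" --pt "0.35 0 0.38 0" --pt "0.35 0 0.38 0" --pt "0.35 0 0.38 0" --pt "0.31 0 0.42 0" --pt "0.31 0 0.42 0" --pt "0.31 0 0.42 0" --pt "0 0 0 0"

```text
clock: 6.82
eef_pos: [564.2, 74.5, 233.0]
tcp_rot: [-3.14, 0.0, 1.464]
contact_force: [-0.3, 0.4, -0.1]
opening: -0.001
```

```bash
python3 - <<'E'
from h import *
p,d,c=grab('side','side2');X=cloud(d,c);h=cv2.cvtColor(p,cv2.COLOR_RGB2HSV)
a=cv2.imread('pics/side2.png')[100:320,190:450];cv2.imwrite('pics/c2.png',cv2.resize(a,None,fx=2.2,fy=2.2,interpolation=2))
s=r.sense();x=s['eef_pos']-[562,50,0];print(s['contact_force'],'carrier xy',x@[.994,-.107,0],x@[.107,.994,0],x[2])
E
```

```text
[-0.05483444 -0.22878667 -0.61987138] carrier xy -0.33705035149026724 24.35286636749415 233.43331579488373
```

View pics/c2.png

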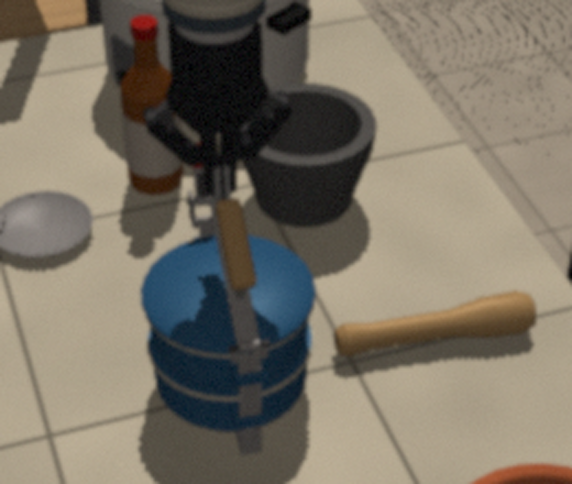

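The strap is about 30° from flat, with the fingers on its free end. I'll carry on down to the stop.

>>> drive_tool --pt "0.3 0 0.45 0" --pt "0.3 0 0.45 0" --pt "0.3 0 0.46 0" --pt "0.25 0 0.48 0" --pt "0.25 0 0.48 0" --pt "0.25 0 0.48 0" --pt "0.18 0 0.5 0" --pt "0.18 0 0.5 0" --pt "0.18 0 0.5 0" --pt "0.12 0 0.52 0" --pt "0.12 0 0.52 0" --pt "0.12 0 0.52 0"

```text
clock: 7.87
eef_pos: [567.2, 99.4, 174.8]
tcp_rot: [-3.142, -0.0, 1.464]
contact_force: [-0.7, -0.3, 0.3]
opening: 0.004
```

>>> drive_tool --pt "0.06 0 0.3 0" --pt "0.06 0 0.3 0" --pt "0.06 0 0.3 0" --pt "0 0 0.2 0" --pt "0 0 0.2 0" --pt "0 0 0.2 0" --pt "0 0 0 0"

```text
clock: 8.45
eef_pos: [567.3, 101.1, 160.1]
tcp_rot: [-3.141, 0.0, 1.464]
contact_force: [-0.0, 0.2, 0.1]
opening: 0.006
```

Down in small steps until contact.

>>> drive_tool --pt "0 0 0.1 0" --pt "0 0 0.1 0" --pt "0 0 0 0" --pt "0 0 0 0"

```text
clock: 8.78
eef_pos: [567.5, 101.1, 158.5]
tcp_rot: [3.141, -0.0, 1.464]
contact_force: [0.1, -1.0, 1.6]
opening: -0.003
```

```bash
python3 - <<'E'
from h import *
p,d,c=grab('side','side3');X=cloud(d,c);h=cv2.cvtColor(p,cv2.COLOR_RGB2HSV)
g=(h[...,0]>8)&(h[...,0]<24)&(h[...,1]>90)&(X[...,2]>145)&(abs(X[...,1]-40)<110)&(abs(X[...,0]-558)<30)
print(g.sum(),np.percentile(X[g],[3,50,97],0).round(1))
a=cv2.imread('pics/side3.png')[100:320,190:450];cv2.imwrite('pics/c3.png',cv2.resize(a,None,fx=2.2,fy=2.2,interpolation=2))
s=r.sense();x=s['eef_pos']-[562,50,0];print(s['contact_force'],r.tcp_to_tips,'carrier xy',x@[.994,-.107,0],x@[.107,.994,0],x[2])
E
```

```text
352 [[532.4  -2.2 176.1]
 [558.7  34.9 186.6]
 [572.3  96.8 291.4]]
[-0.77672814 -0.44820979  1.74451929] 17.0 carrier xy 0.03121402859478304 51.371259104132875 158.5673328988198
```

View pics/c3.png

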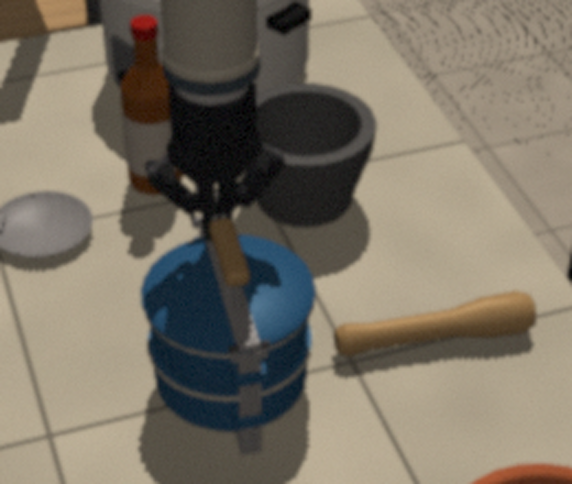

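The grip now lies level at z≈187 (188 when flat), and contact has just begun. I'll press a little more to seat it on the stop.

>>> drive_tool --pt "0 0 0.1 0" --pt "0 0 0.1 0" --pt "0 0 0 0" --pt "0 0 0 0"

```text
clock: 9.17
eef_pos: [567.7, 101.1, 158.2]
tcp_rot: [3.141, -0.0, 1.464]
contact_force: [-6.2, -3.0, 18.6]
opening: -0.0
```

The force rose to 19 N with no further travel, so the strap is on its stop. Now up, over the lever and down beyond its outer side.

>>> drive_tool --pt "0 0 -0.4 0" --pt "0 0 -1.5 0" --pt "0 0 -1.5 0" --pt "0 0 -1.5 0" --pt "0 0 -1.5 0" --pt "0 0 -1.5 0" --pt "0 0 -1.5 0" --pt "0 0 -1.5 0" --pt "0 0 0 0"

```text
clock: 9.92
eef_pos: [568.9, 101.3, 268.2]
tcp_rot: [3.137, -0.001, 1.464]
contact_force: [0.8, 0.6, 0.4]
opening: -0.002
```

>>> drive_tool --pt "1.5 0 0 0" --pt "1.5 0 0 0" --pt "1.5 0 0 0" --pt "1.5 0 0 0" --pt "1.5 0 0 0" --pt "1.5 0 0 0" --pt "0.6 0 0 0" --pt "0 0 0 0"

```text
clock: 10.58
eef_pos: [577.7, 198.4, 265.0]
tcp_rot: [-3.141, -0.0, 1.466]
contact_force: [-0.4, -0.6, 0.2]
opening: -0.001
```

```bash
python3 - <<'E'
from h import *
for n in('top','side'):
    p,d,c=grab(n,n+'4');X=cloud(d,c);h=cv2.cvtColor(p,cv2.COLOR_RGB2HSV)
    for nm,m in(('red',((h[...,0]<6)|(h[...,0]>174))&(h[...,1]>130)&(X[...,1]<200)&(X[...,1]>120)&(X[...,2]>150)),('grip',(h[...,0]>8)&(h[...,0]<24)&(h[...,1]>90)&(X[...,2]>145)&(X[...,2]<230)&(abs(X[...,1]-40)<70)&(abs(X[...,0]-558)<30)),('blue',(h[...,0]>95)&(h[...,0]<120)&(h[...,1]>110)&(abs(X[...,2]-137)<9)&(abs(X[...,0]-562)<100)&(abs(X[...,1]-50)<100))):
        m&=d>0
        print(n,nm,m.sum(),np.percentile(X[m],[3,50,97],0).round(1).tolist() if m.sum()>2 else '')
A=cv2.imread('pics/side4.png')[100:320,190:450];B=cv2.imread('pics/top4.png')[170:330,140:420]
cv2.imwrite('pics/c4.png',np.hstack([cv2.resize(A,(400,338)),cv2.resize(B,(400,338))]))
s=r.sense();x=s['eef_pos']-[562,50,0];print(s['contact_force'],'carrier xy',x@[.994,-.107,0],x@[.107,.994,0],x[2])
E
```

```text
top red 38 [[562.6, 156.5, 192.8], [573.4, 158.9, 209.2], [584.0, 163.1, 215.1]]
top grip 261 [[550.5, 3.2, 181.2], [560.8, 39.9, 186.1], [571.2, 74.9, 191.8]]
top blue 830 [[552.2, -12.6, 128.3], [599.0, 41.6, 132.7], [630.0, 111.4, 139.3]]
side red 124 [[538.6, 152.4, 189.9], [572.4, 156.1, 202.8], [582.9, 189.1, 334.2]]
side grip 320 [[548.5, -1.5, 178.9], [559.2, 30.4, 186.4], [571.2, 70.2, 189.7]]
side blue 1949 [[497.9, -12.9, 128.4], [545.5, 38.5, 133.2], [625.5, 103.5, 138.0]]
[-0.04704325 -0.35912267  0.04506673] carrier xy -0.2585835304642998 147.48105824368642 265.15734822571073
```

View pics/c4.png

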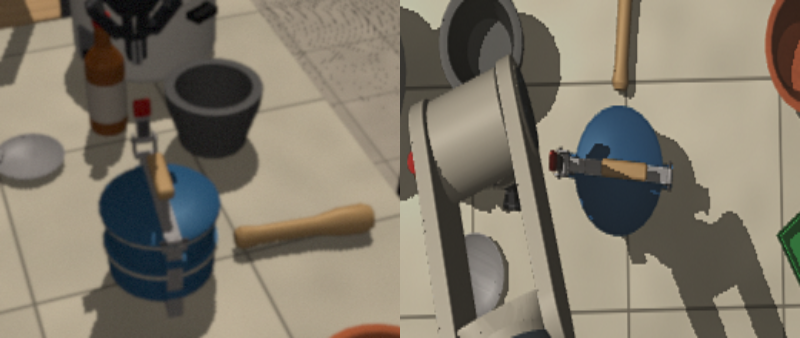

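The strap lies flat: the grip is at z≈186 and spans y as expected. The lid is unmoved and the lever still upright, with the red tab at world y≈157 and z≈203. Next I'll work out the lever arc.

```bash
python3 - <<'E'
import numpy as np
P=[(147.5,210)]
for t in range(98,-1,-7):
    a=np.radians(t);r=42+15*(98-t)/98
    P.append((104-r*np.cos(a)+6*np.sin(a)+11,150+r*np.sin(a)+6*np.cos(a)+17))
P=np.array(P);D=np.diff(P,axis=0)/10
for t,p,d in zip(range(98,-1,-7),P[1:],D):print(t,p.round(0),d[0].round(2),(-d[1]).round(2))
E
```

```text
98 [127. 208.] -2.07 0.22
91 [122. 210.] -0.5 -0.22
84 [116. 212.] -0.54 -0.16
77 [111. 212.] -0.57 -0.09
70 [105. 213.] -0.59 -0.01
63 [ 99. 212.] -0.6 0.06
56 [ 93. 211.] -0.6 0.14
49 [ 87. 208.] -0.58 0.22
42 [ 81. 205.] -0.56 0.3
35 [ 76. 202.] -0.53 0.38
28 [ 71. 197.] -0.49 0.45
21 [ 67. 192.] -0.43 0.52
14 [ 63. 186.] -0.37 0.58
7 [ 60. 180.] -0.3 0.63
0 [ 58. 173.] -0.22 0.68
```

>>> drive_tool --pt "0 0 1 0" --pt "0 0 1 0" --pt "0 0 1 0" --pt "0 0 1 0" --pt "0 0 1 0" --pt "0 0 0.5 0" --pt "0 0 0 0"

```text
clock: 11.27
eef_pos: [576.8, 196.1, 208.5]
tcp_rot: [-3.139, 0.001, 1.464]
contact_force: [0.4, -0.8, 1.0]
opening: -0.002
```

>>> drive_tool --pt "-0.7 0 0 0" --pt "-0.7 0 0 0" --pt "-0.5 0 -0.05 0" --pt "-0.3 0 -0.1 0" --pt "-0.3 0 -0.1 0" --pt "-0.27 0 -0.08 0" --pt "-0.27 0 -0.08 0" --pt "-0.28 0 -0.04 0" --pt "-0.28 0 -0.04 0" --pt "-0.3 0 0 0" --pt "-0.3 0 0 0" --pt "0 0 0 0"

```text
clock: 12.27
eef_pos: [573.2, 154.2, 215.3]
tcp_rot: [3.142, 0.0, 1.464]
contact_force: [1.3, 0.5, 0.0]
opening: 0.005
```

>>> drive_tool --pt "-0.3 0 0.03 0" --pt "-0.3 0 0.03 0" --pt "-0.3 0 0.07 0" --pt "-0.3 0 0.07 0" --pt "-0.29 0 0.11 0" --pt "-0.29 0 0.11 0" --pt "-0.28 0 0.15 0" --pt "-0.28 0 0.15 0" --pt "-0.27 0 0.19 0" --pt "-0.27 0 0.19 0" --pt "0 0 0 0"

```text
clock: 13.18
eef_pos: [570.0, 125.5, 203.9]
tcp_rot: [-3.141, 0.001, 1.464]
contact_force: [-0.0, -0.3, -0.2]
opening: -0.0
```

```bash
python3 - <<'E'
from h import *
for n in('top','side'):
    p,d,c=grab(n,n+'5');X=cloud(d,c);h=cv2.cvtColor(p,cv2.COLOR_RGB2HSV)
    m=((h[...,0]<6)|(h[...,0]>174))&(h[...,1]>110)&(X[...,1]<200)&(X[...,1]>70)&(X[...,2]>150)&(abs(X[...,0]-572)<40)&(d>0)
    print(n,'red',m.sum(),np.percentile(X[m],[3,50,97],0).round(1).tolist() if m.sum()>2 else '')
A=cv2.imread('pics/side5.png')[100:320,190:450];cv2.imwrite('pics/c5.png',cv2.resize(A,None,fx=2.2,fy=2.2))
s=r.sense();x=s['eef_pos']-[562,50,0];print(s['contact_force'],'carrier xy',x@[.994,-.107,0],x@[.107,.994,0],x[2])
E
```

```text
top red 0 
side red 49 [[539.0, 98.4, 182.6], [566.8, 108.0, 188.8], [580.2, 120.4, 333.0]]
[-0.29094642  0.43244647 -0.33985155] carrier xy -0.19977687641954894 76.09737657456358 204.11286003733278
```

View pics/c5.png

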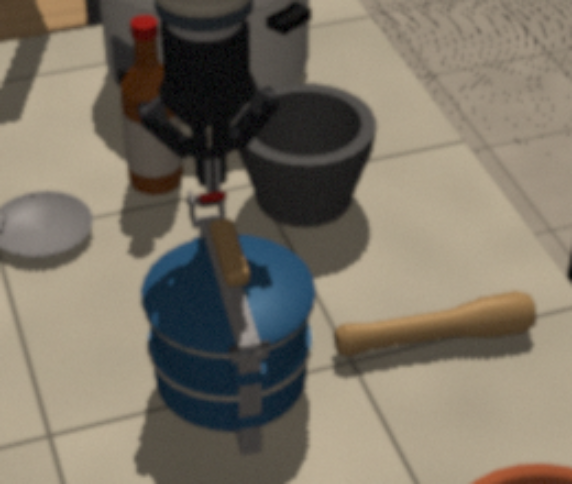

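The lever is folding over in front of the fingers, with the red tab at world y≈108 and z≈188. I'll continue down to the stop.

>>> drive_tool --pt "-0.25 0 0.35 0" --pt "-0.25 0 0.35 0" --pt "-0.2 0 0.25 0" --pt "-0.2 0 0.25 0" --pt "-0.18 0 0.29 0" --pt "-0.18 0 0.29 0" --pt "-0.15 0 0.31 0" --pt "-0.15 0 0.31 0" --pt "-0.1 0 0.25 0" --pt "-0.1 0 0.25 0" --pt "0 0 0 0" --pt "0 0 0 0"

```text
clock: 14.28
eef_pos: [567.9, 108.4, 174.9]
tcp_rot: [-3.141, 0.001, 1.464]
contact_force: [-0.2, 0.1, -0.3]
opening: -0.0
```

>>> drive_tool --pt "0 0 0.1 0" --pt "0 0 0.1 0" --pt "0 0 0 0" --pt "0 0 0 0"

```text
clock: 14.62
eef_pos: [568.2, 108.7, 173.2]
tcp_rot: [-3.141, -0.0, 1.464]
contact_force: [0.2, 0.0, 0.3]
opening: 0.002
```

>>> drive_tool --pt "0 0 0.1 0" --pt "0 0 0.1 0" --pt "0 0 0 0" --pt "0 0 0 0"

```text
clock: 14.95
eef_pos: [568.4, 108.7, 172.6]
tcp_rot: [3.141, -0.0, 1.464]
contact_force: [-4.8, -1.7, 14.5]
opening: -0.001
```

It is firm at tip z≈155.6 (156 expected) with 14.5 N. I'll retreat and check.

>>> drive_tool --pt "0 0 -0.4 0" --pt "0 0 -1.5 0" --pt "0 0 -1.5 0" --pt "0 0 -2 0" --pt "0 0 -2 0" --pt "0 0 -2 0" --pt "0 0 -2 0" --pt "0 0 -2 0" --pt "0 0 -1 0" --pt "0 0 0 0"

```text
clock: 15.78
eef_pos: [569.3, 108.9, 317.6]
tcp_rot: [3.138, -0.001, 1.464]
contact_force: [-0.4, -0.2, 0.5]
opening: 0.002
```

>>> drive_tool --pt "-1 -2.5 0 0" --pt "-1 -3 0 0" --pt "-1 -3 0 0" --pt "-1 -3 0 0" --pt "-1 -3 0 0" --pt "-1 -3 0 0" --pt "-1 -2 0 0" --pt "0 -1 0 0" --pt "0 0 0 0" --pt "0 0 0 0"

```text
clock: 16.62
eef_pos: [357.4, 61.2, 315.1]
tcp_rot: [3.141, -0.0, 1.464]
contact_force: [0.2, 0.4, -0.5]
opening: -0.001
```

```bash
python3 - <<'E'
from h import *
for n in('top','side'):
    p,d,c=grab(n,n+'6');X=cloud(d,c);h=cv2.cvtColor(p,cv2.COLOR_RGB2HSV);near=(abs(X[...,0]-562)<100)&(d>0)
    for nm,m in(('red',((h[...,0]<6)|(h[...,0]>174))&(h[...,1]>110)&(X[...,1]<200)&(X[...,1]>70)&(X[...,2]>130)&(X[...,2]<230)),('grip',(h[...,0]>8)&(h[...,0]<24)&(h[...,1]>90)&(X[...,2]>145)&(X[...,2]<230)&(abs(X[...,1]-40)<70)),('blue',(h[...,0]>95)&(h[...,0]<120)&(h[...,1]>110)&(abs(X[...,2]-137)<9)&(abs(X[...,1]-50)<100))):
        m=m&near
        print(n,nm,m.sum(),np.percentile(X[m],[3,50,97],0).round(1).tolist() if m.sum()>2 else '')
A=cv2.imread('pics/side6.png')[100:320,190:450];B=cv2.imread('pics/top6.png')[120:360,140:500]
cv2.imwrite('pics/c6.png',np.hstack([cv2.resize(A,(400,338)),cv2.resize(B,(400,267))[:].copy() if 0 else cv2.copyMakeBorder(cv2.resize(B,(400,267)),0,71,0,0,0)]))
print(r.sense()['contact_force'])
E
```

```text
top red 93 [[557.1, 94.5, 149.1], [568.0, 105.0, 154.4], [578.3, 117.4, 158.2]]
top grip 259 [[550.5, 3.1, 181.4], [561.0, 40.1, 186.2], [571.2, 74.8, 190.9]]
top blue 1707 [[498.2, -8.2, 128.3], [572.0, 51.7, 133.0], [626.9, 111.5, 139.2]]
side red 31 [[555.8, 91.8, 147.1], [558.5, 103.5, 154.4], [563.8, 120.4, 157.6]]
side grip 317 [[548.7, -1.8, 178.1], [559.1, 31.6, 186.5], [571.7, 72.3, 189.2]]
side blue 1954 [[497.0, -12.5, 128.4], [545.2, 38.3, 133.0], [626.2, 103.7, 138.3]]
[-0.16931254 -0.19912121  0.15559796]
```

View pics/c6.png

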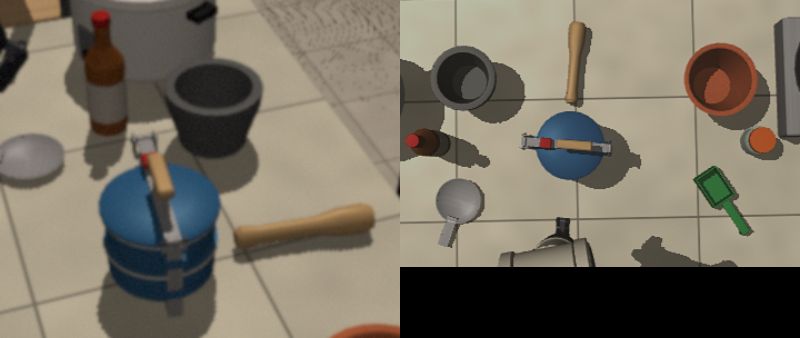

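Strap and lever are both down, the carrier hasn't moved, the other things are undisturbed and the arm is clear. Handing in.

```bash
python3 -c "
from rig import job;print(job.sign_off())"
```

```text
the job is handed in; nothing more can be done
None
```

The carrier is locked. With the closed fingertips I pushed the strap over until it lay flat on its stop, then pushed the cam lever over and fully down onto the strap's end. I then withdrew the arm and handed in at about 17 s of the 54 s allowed.

- **Strap:** it stopped firmly under about 19 N of downward press. Its grip reads about 186 mm high (188 expected when flat).
- **Lever:** it stopped firmly under about 14.5 N, with the fingertip at 155.6 mm. The red tab reads about 154.4 mm high (156 expected) and its position matches the fully-down position within about 1 mm. Both heights read about 1.7 mm low by camera, which is within the 2 mm calibration.
- **Carrier and other things:** in the side view the lid's position was the same within about 1 mm before and after the lever push, with no sign of the carrier tipping. The other things looked undisturbed in the last picture, though I did not measure them.
- **Arm:** it was touching nothing at the end, with contact force near zero.

No check failed or disagreed.

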